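Flip the shaving mirror to its magnifying side

ROBOT

A 6-joint arm with a two-finger parallel gripper is mounted at the origin on a cart in front of the work surface, level with it; the furniture and walls round the work are solid. World frame = base frame: x ahead of the robot, y to its left, z up, the work surface at z = 0. Lengths are in m, angles in rad, forces in N, time in s.
With the tool pointing down it reaches from about 0.325 to 0.875 m from the base axis. Payload 4.4 kg.
Tool frame: the origin (TCP) lies between the finger pads; the fingertips stand 8 mm ahead of it and the grasp point (between the pads) lies 11 mm behind it; z points along the fingers, y is the line along which they close (so a half turn about z gives the same grasp; the last joint's range is limited). The gripper opens to 85 mm and grips with 20 to 120 N. Pads are 22 mm wide; open, the fingers measure 114 mm over their backs; the gripper's body (76 mm by 85 mm) begins 54 mm behind the grasp point. The pads swing forward as they close: fully open they stand 13 mm farther back than shut.
Start: joints at [-1.411, 0.207, 1.542, -0, 1.393, -0.15], TCP at [0.176, -0.547, 0.208] pointing down, gripper open.
Joint ranges: [-2.73, 2.73], [-0.86, 2.22], [0.23, 2.46], [-1.11, 4.25], [0.08, 2.63], [-2.82, 2.82]. Speed limits (rad/s): [2.79, 2.79, 3.14, 3.14, 3.14, 3.14].

INTERFACE

Orientations are given as a rotation vector (axis times angle).
In Python, from plant import arm gives the robot as it stands.
- The arm moves only by the tool nudge_tcp, called as name(argument=value, ...) on one line, values as JSON. Schema: {"type":"object","properties":{"plan":{"type":"string"},"grip_force":{"type":"number"},"only":{"type":"string"},"quiet":{"type":"boolean"},"lines":{"type":"string"}},"required":["plan"],"additionalProperties":false}. plan is a string of 1 to 5 rows, one to a line, with the numbers parted by spaces; each row has 5 numbers: dx, dy, dz in shares of the most that a row can go, 1 being 62.5 mm, then a turn about the tool's z in shares of 2 pi rad (1.0 is 2 pi rad), then the opening from 0.0 (shut) to 1.0 (fully open); each row shifts and turns the commanded pose from where the row before left it, along the tool's axes as they then stand; what a row does not reach is not made up. A row lasts 1/8 s, in which the tool goes at most 0.0625 m and 0.188 rad, less where a joint would pass 70% of its speed; a pose out of reach is approached as far as the arm can. The fingers move at their own pace and stop on an object; grip_force is the grip in N (left out, the last holds). Time passes only in rows, so rows that do not move let the fingers close. The tool returns the time, the measured TCP pose, the force, the opening and the grip force at its end. only (a regular expression) keeps the lines of the reply that match it, lines (a string "A,B") keeps lines A to B, and quiet returns only ok. A shift or turn number past 1, either way, is cut back to 1. Input that does not fit is refused with a message, and nothing moves.
- arm.sense(): the state, without advancing time (a new reading comes with each control period).
- arm.get_image(name): name is "scene" or "side" or "wrist"; returns (picture, depth): 480x640x3 uint8, red, green, blue; 480x640 float32, m along the optical axis (not along the pixel's ray), 0 where there is no reading.
- arm.camera_model(name): a dict with "K" (3x3 intrinsics, pixels), "R" (3x3) and "t" (3): a world point X has camera coordinates R X + t; the wrist camera has in their place "T_tool_cam" (4x4, takes a point from camera to tool coordinates, whose origin is the TCP and whose axes are the flange's). Camera axes: x right, y down, z forward; pixel columns grow to the right and rows downward; lengths in m; the calibration is good to about 2 mm. A picture is of the moment at which its call begins: read the wrist's pose just before it. camera_model takes no time and is no camera call.
- arm.job_done(): hands the job in; it is judged then, once.
The state is a dict: "time": time; "q": joint angles; "joint_vel": joint speeds; "tau": joint torques, N m; "tool_pos": TCP position; "tcp_rot": TCP orientation; "ft_force": force on the tool from outside, world axes, zero at the start; "ft_torque": the same for the moment, N m; "gripper_width": opening from 0.0 (shut) to 1.0 (fully open); "finger_force": force on a finger pad.
Only numpy, scipy, OpenCV 4.12 (cv2) and the standard library are available. Lean on these libraries where they do the work, as an engineer would, in place of code of your own. Each camera call takes 0.05 s, during which the arm holds its last target. There are 200 camera calls.

TASK

The customer wants a close look at his beard line. Using only pushes of the fingertips, with nothing gripped or lifted, swing the round two-sided shaving mirror right over in its fork and stand it upright again with its magnifying side, now at the back, facing front. Push gently enough that the stand stays standing where it is, leave the things around it alone, and end clear of the mirror.

Things in the scene. Friction and masses are not known exactly. Their poses are not given: they have to be found in the camera images.
- mirror_stand: chrome table stand of a shaving mirror, loose on the worktop, about 1 kg with the mirror: round foot 132 mm across, stem, U fork of 8 mm bar that carries the mirror. Origin: centre of the foot's underside. x points to the stand's back, y to its left, z up; the front (-x) faces the robot to within about 30 degrees. The mirror's swing axis is parallel to y, 165 mm above the origin
- pivot_left (a point): where the swing axis meets the left (+y) fork end, 92 mm to the left of the mirror's centre and 165 mm above the worktop; a side screw stands out to 104 mm from the centre
- pivot_right (a point): the same point at the right (-y) fork end
- shave_mirror (a joint): swing of the mirror about the fork's level axis, rad. 0: upright, plain side to the front. Grows as the top edge goes back (+x of the stand): 1.57 flat, plain side up; 3.14 upright, magnifying side to the front. It may be swung the other way too: -3.14 is the same end position. Stops at +-3.6. Balanced, stays where it is left; stiff hinge, about 0.05 N m (0.7 N at the rim)
- plain_face: plain side of the mirror: flat glass almost to the edge in a thin steel rim, disc 148 mm across. Origin: mirror centre on the swing axis; its -x axis points out of the plain side, z to the edge that is on top at joint 0. The plain surface lies 8 mm from the centre plane
- magnifying_face: magnifying side: smaller concave glass inside a broad raised black bezel, 148 mm across. Origin: mirror centre; its +x axis points out of the magnifying side, whose surface lies 10 mm from the centre plane. Between the two sides runs a steel hoop 156 mm across and 8 mm thick, the mirror's outermost edge
- rim_mark (a point): point on the outer edge of the hoop, 78 mm from the swing axis, uppermost at joint 0 and lowermost at 3.14 or -3.14
- pomade_pot: low white pot with a grey lid, 69 mm across, 41 mm high, loose beside the mirror; origin at the centre of its underside
- lotion_blue: blue cylindrical bottle with a black cap, 41 mm across, 131 mm high, loose beside the mirror; origin at the centre of its underside
- talc_small: small green talc bottle, 38x55 mm, 105 mm high, standing loose behind the mirror; origin at the centre of its underside
- guard_9: black clipper comb guard, 46x49x30 mm, loose beside the mirror; origin at the centre of its underside

How it is judged:
At the end, for the whole second after the job is handed in: The mirror has been swung over in its fork and stands upright within about 7 degrees (0.12 rad), magnifying side to the front, at rest and let go; the stand is level on its foot with both pivots within 30 mm of where they were, and no bystander has moved more than 20 mm ((value of joint shave_mirror between 3.02 and 3.26 rad or value of joint shave_mirror between -3.26 and -3.02 rad) and velocity of joint shave_mirror between -0.05 and 0.05 rad/s and linear speed of mirror_stand below 0.02 m/s and angle between mirror_stand's own z axis and vertical below 0.05 rad and distance of each of pivot_left, pivot_right from where it was at the start of the episode below 0.03 m and distance of each of pomade_pot, lotion_blue, talc_small, guard_9 from where it was at the start of the episode below 0.02 m); the robot touches nothing.
It fails at once if the mirror is pinched: fingers press on both of its sides at once (contact force between the fingers and plain_face above 1 N and contact force between the fingers and magnifying_face above 1 N).
It fails at once if the mirror stand is lifted off the worktop (height (world z) of mirror_stand above 0.015 m).
It fails at once if the mirror stand is tipped by more than about 14 degrees (angle between mirror_stand's own z axis and vertical above 0.25 rad).
It fails at once if the stand is shoved or turned: a pivot is more than 50 mm from its start (distance of any of pivot_left, pivot_right from where it was at the start of the episode above 0.05 m).
It fails at once if a bystander is moved more than 20 mm (distance of any of pomade_pot, lotion_blue, talc_small, guard_9 from where it was at the start of the episode above 0.02 m).
It also fails if it takes over 54 s, if anything falls off the work surface, if the arm or the gripper's body presses on something with over 40 N, if the wrist force passes 120 N, or if a joint passes its speed limit or range.

## Working session

There is one attempt and no reset: what is moved stays moved. The work goes in short steps, Python scripts to look and compute and a tool call to move; the robot and the scene stay as the last step left them, time stands still between calls to the robot, and variables do not carry over. Pictures are saved under pics/ and viewed, at most 10 in all, crops included, and the job is handed in when it is done.

```bash
ls; mkdir -p pics; cat > h.py <<'E'
import numpy as np,cv2
from plant import arm
def cap(n,name):
    s=arm.sense(); im,d=arm.get_image(n); np.savez(''+name+'.npz',im=im,d=d); cv2.imwrite('pics/'+name+'.png',im[:,:,::-1]); return s,im,d
def cloud(n,d):
    m=arm.camera_model(n);K=m['K'];v,u=np.mgrid[:480,:640]
    c=np.stack([(u-K[0,2])/K[0,0]*d,(v-K[1,2])/K[1,1]*d,d],-1)
    return (c-m['t'])@np.array(m['R'])
E
python3 - <<'E'
from h import *
for n in('scene','side'):
    s,im,d=cap(n,n+'0'); m=arm.camera_model(n); print(n,-np.array(m['R']).T@m['t'], (d>0).mean())
print(s['tool_pos'],s['tcp_rot'],s['time'])
E
```

```text
pics
plant.py
scene [0.11495852 0.66150242 0.61286359] 0.995908203125
side [ 0.94844995 -0.30637222  1.09646761] 0.8764029947916666
[ 0.17569324 -0.54664824  0.20712311] [-3.10146842e+00 -4.85866149e-01  3.74818235e-05] 0.05
```

View pics/scene0.png

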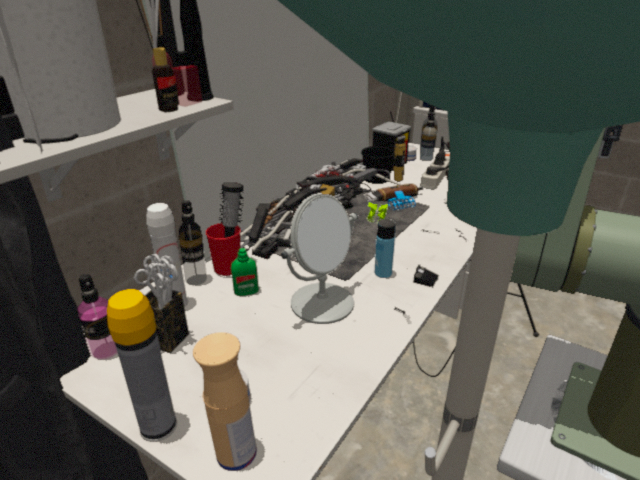

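View pics/side0.png

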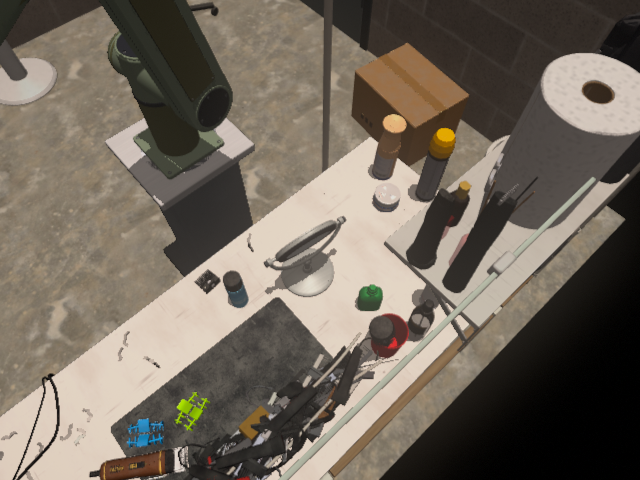

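The scene camera shows the mirror at (322,235), its foot at (322,303), the blue bottle at (385,250), the guard at (426,275) and the green talc at (245,272). The side camera shows the mirror at (307,242), its foot at (308,272), the bottle at (236,290), the guard at (207,281), the pot at (387,197) and the talc at (371,297).

```bash
python3 - <<'E'
from h import *
C={n:cloud(n,np.load(n+'0.npz')['d']) for n in('scene','side')}
for n,pts in {'scene':[(322,235),(310,210),(335,250),(345,305),(300,300),(350,298),(385,228),(385,250),(385,272),(426,275),(245,272),(245,290),(292,241),(350,230),(322,283)],
 'side':[(271,262),(340,220),(308,272),(325,275),(308,293),(234,276),(238,300),(207,281),(387,190),(371,290),(371,305),(305,243),(300,240),(250,243)]}.items():
    for u,v in pts: print(n,u,v,C[n][v,u].round(3))
P=np.vstack([C['scene'].reshape(-1,3),C['side'].reshape(-1,3)])
np.save('P.npy',P)
# upright mirror points near
c0=C['scene'][235,322]; 
for n in C:
    Q=C[n].reshape(-1,3); m=(np.linalg.norm(Q[:,:2]-c0[:2],axis=1)<.12)&(Q[:,2]>.085)&(Q[:,2]<.26); Q=Q[m]
    mu=Q.mean(0);w,V=np.linalg.eigh(np.cov((Q-mu).T)); print(n,len(Q),mu,np.sqrt(w),V[:,0],Q.min(0),Q.max(0))
    F=C[n].reshape(-1,3); m=(np.linalg.norm(F[:,:2]-c0[:2],axis=1)<.1)&(F[:,2]>.005)&(F[:,2]<.03); F=F[m]; print('foot',len(F),F.min(0),F.max(0))
E
```

```text
scene 322 235 [0.552 0.015 0.17 ]
scene 310 210 [0.572 0.025 0.221]
scene 335 250 [ 0.535 -0.004  0.133]
scene 345 305 [ 0.507 -0.001  0.013]
scene 300 300 [0.591 0.039 0.016]
scene 350 298 [ 0.511 -0.028  0.013]
scene 385 228 [ 0.499 -0.143  0.129]
scene 385 250 [ 0.497 -0.147  0.073]
scene 385 272 [ 0.494 -0.149  0.016]
scene 426 275 [ 0.413 -0.189  0.017]
scene 245 272 [0.704 0.074 0.062]
scene 245 290 [0.708 0.075 0.016]
scene 292 241 [0.572 0.081 0.182]
scene 350 230 [ 0.535 -0.059  0.152]
scene 322 283 [0.552 0.015 0.06 ]
side 271 262 [ 0.549 -0.085  0.169]
side 340 220 [0.573 0.093 0.175]
side 308 272 [0.566 0.001 0.021]
side 325 275 [0.596 0.03  0.008]
side 308 293 [ 0.604 -0.032  0.009]
side 234 276 [ 0.506 -0.158  0.134]
side 238 300 [ 0.522 -0.174  0.05 ]
side 207 281 [ 0.418 -0.196  0.014]
side 387 190 [0.535 0.303 0.045]
side 371 290 [0.72  0.054 0.1  ]
side 371 305 [0.733 0.049 0.042]
side 305 243 [ 0.582 -0.016  0.215]
side 300 240 [ 0.578 -0.026  0.235]
side 250 243 [ 0.4   -0.052  0.005]
scene 4238 [0.55429603 0.01793477 0.17027058] [0.00441805 0.03828581 0.04462903] [ 0.94032933 -0.16035293 -0.30011278] [ 0.52368589 -0.0969759   0.08509111] [0.58819145 0.11039024 0.24059821]
foot 1926 [ 0.49227837 -0.0810914   0.00505693] [0.62401    0.0728998  0.02971914]
side 1291 [ 0.56822909 -0.00171338  0.18206062] [0.00571382 0.04683111 0.05408442] [ 0.96817638 -0.14552118 -0.2036126 ] [ 0.53679781 -0.09845876  0.08500048] [0.59164828 0.1080736  0.24413046]
foot 1754 [ 0.45560136 -0.07922448  0.00505475] [0.65124577 0.11024389 0.02994731]
```

```bash
cat >> h.py <<'E'
X0=np.array([.560,.004]);YAW=-.134
def mirror(n,d,X0=X0,yaw=YAW,rmax=.060):
    """angle of mirror from depth points, in the stand frame: disc inner points -> plane through swing axis"""
    P=cloud(n,d).reshape(-1,3); c,s=np.cos(yaw),np.sin(yaw)
    q=P[:,:2]-X0; S=np.c_[q@[c,s],q@[-s,c],P[:,2]-.165]
    return S
def fit(S):
    m=(np.linalg.norm(S,axis=1)<.062)&(np.abs(S[:,1])<.06);Q=S[m]
    for _ in range(6):
        mu=Q.mean(0);w,V=np.linalg.eigh(np.cov((Q-mu).T));n=V[:,0]; r=(Q-mu)@n
        if len(Q)<50:break
        Q=Q[np.abs(r)<max(.003,2*np.sqrt(w[0]))]
    if n[0]>0:n=-n
    return n,len(Q),mu@n,np.sqrt(w[0]),np.arctan2(n[2],-n[0])
E
python3 - <<'E'
from h import *
from scipy.optimize import least_squares
for n in('scene','side'):
    d=np.load(n+'0.npz')['d'];S=mirror(n,d)
    print(n,[np.round(a,4) for a in fit(S)])
    r=np.hypot(S[:,0],S[:,1]);
    for sg in(1,-1):
        m=(abs(S[:,2])<.006)&(S[:,1]*sg>.086)&(S[:,1]*sg<.115)&(abs(S[:,0])<.03);print('screw',sg,m.sum(),S[m].mean(0) if m.any() else 0, S[m].min(0),S[m].max(0))
    Z=S[:,2]+.165; m=(Z>.005)&(Z<.018)&(r<.075);F=S[m]
    # edge: outermost per angle bin
    a=np.arctan2(F[:,1],F[:,0]);E=[]
    for k in np.arange(-3.1,3.1,.15):
        b=F[(a>k)&(a<k+.15)]
        if len(b)>3:E.append(b[np.argmax(np.hypot(b[:,0],b[:,1]))])
    E=np.array(E); f=least_squares(lambda p:np.hypot(E[:,0]-p[0],E[:,1]-p[1])-.066,[0,0],loss='soft_l1',f_scale=.002);print('foot offset(stand)',f.x,len(E),np.abs(f.fun).mean())
    # bystanders
    P=cloud(n,d).reshape(-1,3)
    for nm,c,R,z0 in(('talc',(.715,.065),.06,.02),('blue',(.5,-.155),.05,.02),('guard',(.415,-.193),.05,.008),('pot',(.535,.3),.06,.02)):
        m=(np.hypot(P[:,0]-c[0],P[:,1]-c[1])<R)&(P[:,2]>z0)&(P[:,2]<.2);Q=P[m]
        if len(Q):print(nm,Q.min(0).round(3),Q.max(0).round(3))
E
```

```text
scene [array([-0.9485,  0.0031,  0.3169]), np.int64(2274), np.float64(0.0106), np.float64(0.0011), np.float64(0.3224)]
screw 1 60 [-0.00611767  0.09978989  0.00161239] [-0.01076442  0.08617768 -0.00506503] [0.00352688 0.10663632 0.00580001]
screw -1 30 [-0.00780095 -0.09102852  0.00128319] [-0.01252609 -0.10288376 -0.00538644] [ 0.00289389 -0.08615171  0.0054341 ]
foot offset(stand) [-0.00357314  0.00310473] 40 0.0013207304534086086
talc [0.691 0.039 0.02 ] [0.741 0.09  0.107]
blue [ 0.484 -0.182  0.02 ] [ 0.525 -0.14   0.134]
guard [ 0.389 -0.219  0.008] [ 0.438 -0.163  0.034]
pot [0.509 0.267 0.02 ] [0.541 0.289 0.044]
side [array([-0.9484,  0.0031,  0.3171]), np.int64(245), np.float64(-0.0059), np.float64(0.0012), np.float64(0.3226)]
screw 1 24 [0.00023181 0.09459634 0.00257726] [-0.00964094  0.08680779 -0.00385791] [0.00575887 0.10250742 0.00573775]
screw -1 24 [ 0.00033534 -0.09512958  0.00311111] [-0.01001912 -0.10303876 -0.00149685] [ 0.00503506 -0.08618238  0.00597583]
foot offset(stand) [-0.00057121 -0.00011142] 42 0.003520154485703191
talc [0.694 0.032 0.021] [0.744 0.085 0.109]
blue [ 0.486 -0.185  0.02 ] [ 0.527 -0.145  0.136]
guard [ 0.39  -0.236  0.008] [ 0.441 -0.17   0.033]
pot [0.506 0.263 0.02 ] [0.576 0.332 0.049]
```

The rows are not in the units I measure in: shifts go in shares of 62.5 mm and turns go in shares of 2 pi rad. I convert before sending: 0.15 rad / 6.2832 = 0.0239.

```bash
sed -i 's/X0=np.array(.*;YAW/X0=np.array([.558,.004]);YAW/' h.py; cat > to.py <<'E'
import sys
from h import *
from scipy.spatial.transform import Rotation as R
s=arm.sense();p=np.array(s['tool_pos']);M=R.from_rotvec(s['tcp_rot']).as_matrix()
c,sn=np.cos(YAW),np.sin(YAW);S=np.array([[c,-sn,0],[sn,c,0],[0,0,1]])
o=np.r_[X0,.165]; loc=S.T@(p-[0,0,.008]-o)
print('t%.2f tip u,v,w'%s['time'],loc.round(4),'yaw',round(np.arctan2(M[1,0],M[0,0]),3),'F',np.round(s['ft_force'],2))
for a in sys.argv[1:]:
    t=np.array(eval(a)); print(a,'tool delta',(M.T@S@(t-loc)).round(4)); 
E
```

nudge_tcp(plan="0 0 0 0.0239 0\n0 0 0 0.0239 0\n0 0 0 0.0231 0\n0 0 0 0 0")

```text
time: 0.6
tool_pos: [0.1758, -0.547, 0.2077]
tcp_rot: [-3.134, 0.208, 0.0]
ft_force: [-0.1, 0.8, -0.4]
gripper_width: 0.143
finger_force: 0.0
```

```bash
python3 to.py '(-.09,0,.055)'
```

```text
t0.60 tip u,v,w [-0.3052 -0.5972  0.0347] yaw -0.133 F [-0.1   0.77 -0.42]
(-.09,0,.055) tool delta [ 0.2161 -0.5969 -0.0197]
```

To row units: -0.05 m is -0.8, 0.018 m is 0.288.

nudge_tcp(plan="0.288 -0.8 -0.032 0 0\n0.288 -0.8 -0.032 0 0\n0.288 -0.8 -0.032 0 0\n0.288 -0.8 -0.032 0 0\n0.288 -0.8 -0.032 0 0")

```text
time: 1.23
tool_pos: [0.299, -0.3101, 0.2182]
tcp_rot: [-3.135, 0.207, -0.0]
ft_force: [0.7, -0.4, -0.2]
gripper_width: -0.004
finger_force: 0.0
```

nudge_tcp(plan="0.288 -0.8 -0.032 0 0\n0.288 -0.8 -0.032 0 0\n0.288 -0.8 -0.032 0 0\n0.288 -0.8 -0.032 0 0\n0.288 -0.8 -0.032 0 0")

```text
time: 1.85
tool_pos: [0.4216, -0.0744, 0.2284]
tcp_rot: [3.135, -0.206, 0.001]
ft_force: [1.1, -0.2, 1.0]
gripper_width: 0.0
finger_force: 0.0
```

nudge_tcp(plan="0.288 -0.8 0 0 0\n0.288 -0.752 0 0 0\n0 0 0 0 0\n0 0 0 0 0")

```text
time: 2.35
tool_pos: [0.4693, 0.0151, 0.2279]
tcp_rot: [3.134, -0.207, -0.002]
ft_force: [-0.7, -0.4, 0.2]
gripper_width: 0.004
finger_force: 0.0
```

```bash
python3 to.py '(-.05,0,.055)' '(.001,0,.061)' '(.028,0,.049)' '(.044,0,.030)' '(.05,0,.014)'
python3 -c "
from h import *
s,im,d=cap('scene','s1');print(fit(mirror('scene',d)))"
```

```text
t2.35 tip u,v,w [-0.0894 -0.0009  0.0549] yaw -0.132 F [-0.71 -0.42  0.19]
(-.05,0,.055) tool delta [ 0.0394 -0.0008 -0.0001]
(.001,0,.061) tool delta [ 0.0904 -0.0007 -0.0062]
(.028,0,.049) tool delta [ 0.1174 -0.0007  0.0058]
(.044,0,.030) tool delta [ 0.1334 -0.0006  0.0248]
(.05,0,.014) tool delta [ 0.1394 -0.0006  0.0408]
(array([-0.94823536,  0.00386823,  0.31754485]), 2284, np.float64(0.008674482773346506), np.float64(0.0010728526896271607), np.float64(0.32314171099590555))
```

View pics/s1.png

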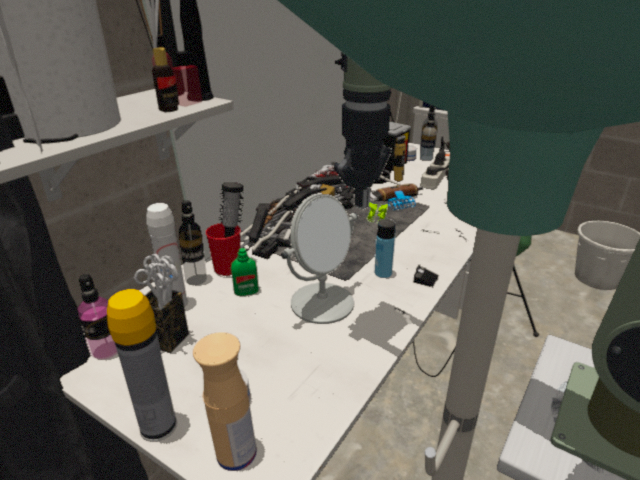

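The closed fingers are in front of the mirror, with the tip at about (362,205). The scene is undisturbed. Now the first push.

To row units: 0.04 m is 0.64, 0.03 m is 0.48.

nudge_tcp(plan="0.64 0 -0.032 0 0\n0.48 0 -0.048 0 0\n0.192 0 0 0 0\n0.128 0 0 0 0\n0.128 0 0.048 0 0")

```text
time: 3.02
tool_pos: [0.5666, 0.0018, 0.2303]
tcp_rot: [3.134, -0.211, -0.0]
ft_force: [0.1, -0.5, -0.1]
gripper_width: -0.0
finger_force: 0.0
```

nudge_tcp(plan="0.128 0 0.048 0 0\n0.128 0 0.048 0 0\n0.112 0 0.048 0 0\n0.096 0 0.064 0 0\n0 0 0 0 0")

```text
time: 3.65
tool_pos: [0.5956, -0.0017, 0.2166]
tcp_rot: [-3.134, 0.211, 0.002]
ft_force: [0.1, -1.2, -0.2]
gripper_width: 0.001
finger_force: 0.0
```

```bash
python3 to.py '(.044,0,.030)' '(.05,0,.014)'
python3 -c "
from h import *
for n in('scene','side'):
  s,im,d=cap(n,n+'2');print(fit(mirror(n,d)))"
```

```text
t3.65 tip u,v,w [ 0.0381 -0.0006  0.0436] yaw -0.134 F [ 0.08 -1.2  -0.18]
(.044,0,.030) tool delta [ 0.006  -0.0006  0.0136]
(.05,0,.014) tool delta [ 0.012  -0.0006  0.0296]
(array([-0.94892724,  0.0043327 ,  0.31546526]), 2284, np.float64(0.008669271247716843), np.float64(0.0010646500510585136), np.float64(0.32095002615237117))
(array([-0.94908728,  0.0048516 ,  0.31497587]), 204, np.float64(-0.007816370335253075), np.float64(0.0012366794663169367), np.float64(0.32043513900679127))
```

View pics/scene2.png

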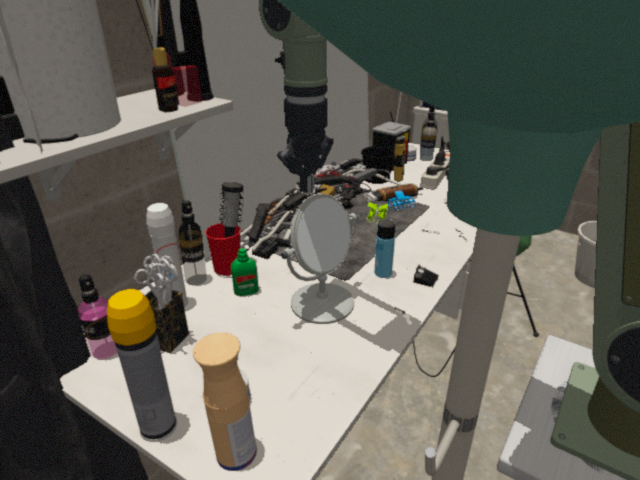

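The mirror has not moved. The finger at (308,188) ends at, or just behind, the mirror's top edge, so I'll measure where the tip really is.

```bash
python3 - <<'E'
from h import *
for n in('scene','side'):
    z=np.load(n+'2.npz');S=mirror(n,z['d']);
    m=(np.abs(S[:,0]-.038)<.06)&(abs(S[:,1])<.06)&(S[:,2]>-.05)&(S[:,2]<.2);Q=S[m]
    print(n)
    for w in np.arange(-.05,.2,.012):
        b=Q[(Q[:,2]>=w)&(Q[:,2]<w+.012)]
        if len(b):print(round(w,3),len(b),b.min(0)[:2].round(3),b.max(0)[:2].round(3))
    m=arm.camera_model(n)
    for p in([.5956,-.0017,.2086],[.5956,-.0017,.2166],[.5956,-.0017,.29]):
        c=np.array(m['R'])@p+m['t'];k=np.array(m['K'])@c;print((k[:2]/k[2]).round(1))
    if n=='side':cv2.imwrite('pics/side2c.png',cv2.resize(z['im'][150:330,200:440,::-1],None,fx=3,fy=3))
E
```

```text
scene
-0.05 52 [-0.022 -0.049] [-0.017  0.06 ]
-0.038 258 [-0.022 -0.058] [-0.016  0.06 ]
-0.026 282 [-0.02 -0.06] [-0.012  0.06 ]
-0.014 296 [-0.016 -0.06 ] [-0.008  0.06 ]
-0.002 297 [-0.012 -0.06 ] [-0.004  0.06 ]
0.01 297 [-0.009 -0.06 ] [0.001 0.06 ]
0.022 305 [-0.004 -0.06 ] [0.004 0.06 ]
0.034 308 [-0.001 -0.059] [0.013 0.06 ]
0.046 328 [ 0.003 -0.057] [0.022 0.06 ]
0.058 276 [ 0.008 -0.046] [0.025 0.055]
0.07 123 [ 0.013 -0.02 ] [0.046 0.034]
0.082 84 [ 0.025 -0.008] [0.045 0.016]
0.094 95 [ 0.025 -0.015] [0.045 0.016]
0.106 76 [ 0.025 -0.013] [0.043 0.018]
0.118 176 [ 0.023 -0.036] [0.05  0.035]
0.13 221 [ 0.021 -0.044] [0.051 0.046]
0.142 284 [ 0.019 -0.053] [0.053 0.056]
0.154 309 [ 0.019 -0.059] [0.05 0.06]
0.166 320 [ 0.017 -0.06 ] [0.05 0.06]
0.178 291 [ 0.018 -0.04 ] [0.047 0.045]
0.19 139 [ 0.025 -0.035] [0.045 0.042]
[308.  207.6]
[307.9 203.8]
[307.3 167.5]
side
-0.05 40 [-0.007 -0.053] [-0.003  0.052]
-0.038 40 [-0.005 -0.059] [-0.    0.06]
-0.026 30 [-0.002 -0.056] [0.004 0.055]
-0.014 31 [ 0.002 -0.06 ] [0.008 0.057]
-0.002 20 [ 0.005 -0.058] [0.012 0.058]
0.01 15 [ 0.009 -0.056] [0.017 0.058]
0.022 15 [ 0.016 -0.059] [0.02  0.059]
0.034 37 [ 0.006 -0.059] [0.025 0.06 ]
0.046 119 [ 0.005 -0.06 ] [0.029 0.06 ]
0.058 143 [ 0.01  -0.049] [0.031 0.049]
0.07 16 [ 0.02  -0.027] [0.048 0.003]
0.082 33 [ 0.037 -0.015] [0.05  0.011]
0.094 40 [ 0.038 -0.015] [0.049 0.013]
0.106 25 [ 0.043 -0.015] [0.051 0.012]
0.118 85 [ 0.031 -0.036] [0.052 0.033]
0.13 122 [ 0.027 -0.045] [0.054 0.044]
0.142 126 [ 0.038 -0.053] [0.056 0.05 ]
0.154 146 [ 0.024 -0.059] [0.056 0.059]
0.166 204 [ 0.025 -0.06 ] [0.058 0.06 ]
0.178 83 [ 0.029 -0.048] [ 0.059 -0.014]
0.19 28 [ 0.03  -0.041] [ 0.05  -0.031]
[314.7 244.9]
[314.7 243.1]
[314.4 225.2]
```

View pics/side2c.png

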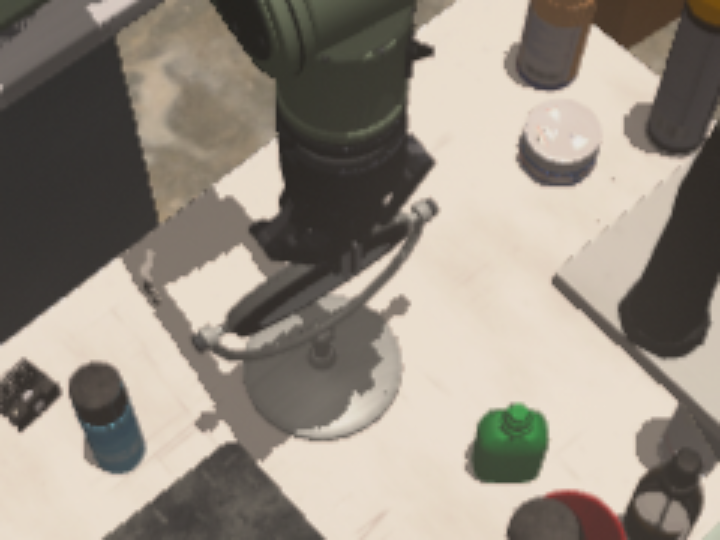

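```bash
python3 - <<'E'
from h import *
z=np.load('s1.npz');S=mirror('scene',z['d'])
Q=S[(abs(S[:,0]+.089)<.06)&(abs(S[:,1])<.06)&(S[:,2]>.0)&(S[:,2]<.15)]
for w in np.arange(0,.15,.006):
    b=Q[(Q[:,2]>=w)&(Q[:,2]<w+.006)]
    if len(b):print(round(w,3),len(b),b.min(0)[:2].round(3),b.max(0)[:2].round(3))
m=arm.camera_model('scene')
for p in([.4693,.0151,.2199],[.4693,.0151,.2279]):
    c=np.array(m['R'])@p+m['t'];k=np.array(m['K'])@c;print((k[:2]/k[2]).round(1))
cv2.imwrite('pics/s1c.png',cv2.resize(z['im'][130:250,290:450,::-1],None,fx=5,fy=5,interpolation=0))
print(np.round(arm.camera_model('wrist')['T_tool_cam'],3))
E
```

```text
0.084 16 [-0.1   -0.001] [-0.081  0.007]
0.09 34 [-0.101 -0.008] [-0.081  0.013]
0.096 55 [-0.101 -0.016] [-0.082  0.014]
0.102 48 [-0.101 -0.006] [-0.081  0.016]
0.108 57 [-0.101 -0.015] [-0.081  0.014]
0.114 47 [-0.101 -0.007] [-0.083  0.016]
0.12 49 [-0.101 -0.012] [-0.082  0.014]
0.126 34 [-0.103 -0.022] [-0.096  0.023]
0.132 107 [-0.103 -0.031] [-0.078  0.034]
0.138 124 [-0.103 -0.037] [-0.078  0.039]
0.144 95 [-0.104 -0.043] [-0.078  0.043]
[361.3 223.2]
[361.4 219.1]
[[ 0.    -0.946 -0.323  0.083]
 [ 1.     0.001 -0.001 -0.   ]
 [ 0.001 -0.323  0.946 -0.167]
 [ 0.     0.     0.     1.   ]]
```

View pics/s1c.png

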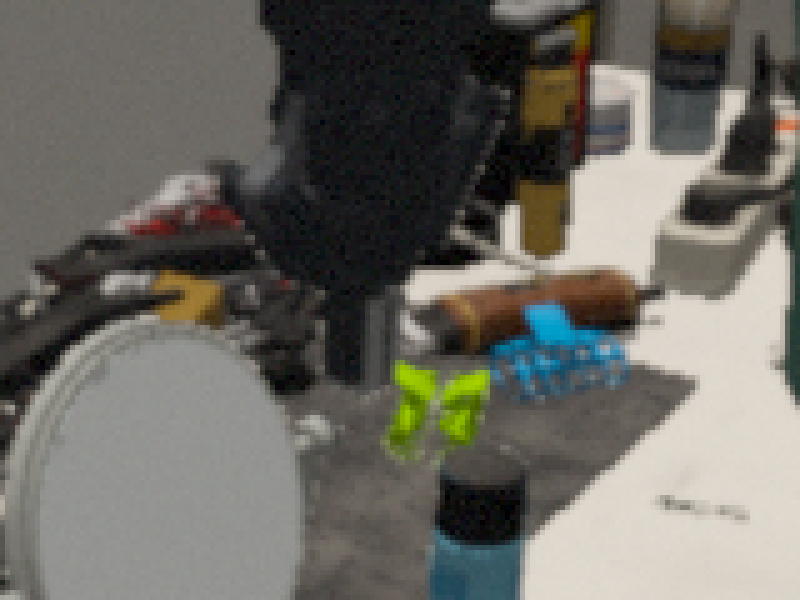

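The fingertip is 22 mm above the reported TCP, so my first pass cleared the mirror's top. I'll correct the tip offset, go back over and repeat the push lower.

```bash
sed -i 's/\[0,0,.008\]/[0,0,-.022]/' to.py
```

nudge_tcp(plan="0 0 -0.48 0 0\n-0.64 0 0 0 0\n-0.8 0 0 0 0\n-0.32 0 0.48 0 0\n0 0 0.4 0 0")

```text
time: 4.38
tool_pos: [0.4851, 0.0134, 0.1923]
tcp_rot: [3.134, -0.21, 0.002]
ft_force: [0.6, 0.4, -0.5]
gripper_width: 0.003
finger_force: 0.0
```

nudge_tcp(plan="0 0 0 0 0")

```text
time: 4.5
tool_pos: [0.4846, 0.0133, 0.1907]
tcp_rot: [-3.134, 0.211, 0.007]
ft_force: [1.2, -0.8, 0.8]
gripper_width: -0.003
finger_force: 0.0
```

```bash
python3 to.py '(-.02,0,.055)' '(.001,0,.061)' '(.028,0,.049)'
```

```text
t4.50 tip u,v,w [-0.074  -0.0006  0.0477] yaw -0.134 F [ 1.22 -0.84  0.76]
(-.02,0,.055) tool delta [ 0.054  -0.0006 -0.0076]
(.001,0,.061) tool delta [ 0.075  -0.0006 -0.0136]
(.028,0,.049) tool delta [ 0.102  -0.0006 -0.0018]
```

To row units: 0.04 m is 0.64, 0.02 m is 0.32.

nudge_tcp(plan="0.64 0 -0.096 0 0\n0.32 0 -0.08 0 0\n0.192 0 -0.032 0 0\n0.128 0 0.032 0 0\n0.128 0 0.048 0 0")

```text
time: 5.12
tool_pos: [0.574, 0.0012, 0.2004]
tcp_rot: [3.135, -0.211, -0.0]
ft_force: [0.3, 0.3, 1.0]
gripper_width: 0.0
finger_force: 0.4
```

nudge_tcp(plan="0.112 0 0.048 0 0\n0.112 0 0.064 0 0\n0 0 0 0 0")

```text
time: 5.5
tool_pos: [0.5877, -0.0006, 0.1924]
tcp_rot: [-3.134, 0.211, 0.002]
ft_force: [-0.9, 0.1, 0.0]
gripper_width: 0.003
finger_force: 0.0
```

```bash
python3 to.py '(.044,0,.030)' '(.05,0,.014)'
python3 -c "
from h import *
for n in('scene','side'):
  s,im,d=cap(n,n+'3');print(fit(mirror(n,d)))"
```

```text
t5.50 tip u,v,w [ 0.03   -0.0006  0.0494] yaw -0.134 F [-0.92  0.14  0.01]
(.044,0,.030) tool delta [ 0.014  -0.0006  0.0194]
(.05,0,.014) tool delta [ 0.02   -0.0006  0.0354]
(array([-0.70378988,  0.00342152,  0.71039996]), 2412, np.float64(0.009080888520559278), np.float64(0.0011695556220522665), np.float64(0.7900722404877301))
(array([-0.70487554,  0.00530131,  0.7093112 ]), 382, np.float64(0.009832924309972454), np.float64(0.0006031217278374541), np.float64(0.788534697603506))
```

The mirror follows as calculated (0.79 rad). Next I'll carry on to nearly flat, lift, shift back and press the back edge down.

To row units: 0.008 m is 0.128, 0.007 m is 0.112.

nudge_tcp(plan="0.08 0 0.096 0 0\n0.08 0 0.096 0 0\n0.064 0 0.128 0 0\n0.048 0 0.128 0 0\n0.048 0 0.112 0 0")

```text
time: 6.22
tool_pos: [0.6073, -0.0033, 0.1574]
tcp_rot: [-3.134, 0.211, 0.002]
ft_force: [-0.8, 0.6, 0.8]
gripper_width: -0.001
finger_force: 0.4
```

nudge_tcp(plan="0 0 0 0 0\n0 0 -0.24 0 0\n0.4 0 -0.08 0 0\n0 0 0 0 0")

```text
time: 6.72
tool_pos: [0.6343, -0.0071, 0.1807]
tcp_rot: [3.134, -0.211, 0.007]
ft_force: [-0.4, 0.5, 1.0]
gripper_width: 0.005
finger_force: 0.0
```

```bash
python3 to.py '(.073,0,.008)' '(.072,0,-.0125)' '(.066,0,-.030)' '(.059,0,-.04)' '(.052,0,-.047)'
python3 -c "
from h import *
for n in('scene','side'):
  s,im,d=cap(n,n+'4');print(fit(mirror(n,d)))"
```

```text
t6.72 tip u,v,w [ 0.0771 -0.0008  0.0377] yaw -0.134 F [-0.37  0.46  1.01]
(.073,0,.008) tool delta [-0.0043 -0.0008  0.0296]
(.072,0,-.0125) tool delta [-0.0054 -0.0008  0.0501]
(.066,0,-.030) tool delta [-0.0114 -0.0008  0.0676]
(.059,0,-.04) tool delta [-0.0185 -0.0008  0.0776]
(.052,0,-.047) tool delta [-0.0255 -0.0008  0.0846]
(array([-0.10472632,  0.00125864,  0.99450028]), 1771, np.float64(0.009523341950518436), np.float64(0.0008486846113800096), np.float64(1.465877536843669))
(array([-0.10359335, -0.0024635 ,  0.99461668]), 882, np.float64(0.009666931633172275), np.float64(0.0013590448888623884), np.float64(1.4670164700740773))
```

To row units: 0.015 m is 0.24, 0.01 m is 0.16.

nudge_tcp(plan="-0.048 0 0.24 0 0\n-0.016 0 0.16 0 0\n0 0 0.128 0 0\n0 0 0.128 0 0\n-0.016 0 0.128 0 0")

```text
time: 7.45
tool_pos: [0.6273, -0.006, 0.1287]
tcp_rot: [-3.134, 0.211, 0.0]
ft_force: [0.5, -0.2, 0.0]
gripper_width: 0.0
finger_force: 0.4
```

nudge_tcp(plan="-0.048 0 0.112 0 0\n-0.048 0 0.096 0 0\n-0.048 0 0.08 0 0\n0 0 0 0 0")

```text
time: 7.95
tool_pos: [0.6175, -0.0047, 0.1106]
tcp_rot: [-3.134, 0.211, 0.003]
ft_force: [-1.1, 0.1, 0.4]
gripper_width: -0.007
finger_force: 0.0
```

```bash
python3 to.py '(.059,0,-.04)' '(.052,0,-.047)'
python3 -c "
from h import *
for n in('scene','side'):
  s,im,d=cap(n,n+'5');print(fit(mirror(n,d)))"
```

```text
t7.95 tip u,v,w [ 0.0601 -0.0007 -0.0324] yaw -0.134 F [-1.1   0.07  0.37]
(.059,0,-.04) tool delta [-0.0011 -0.0007  0.0076]
(.052,0,-.047) tool delta [-0.0081 -0.0007  0.0146]
(array([-0.99441077,  0.01144336, -0.10495843]), 343, np.float64(-0.05028507316126491), np.float64(0.0019196317285793156), np.float64(-0.10515900908779102))
(array([-6.32070507e-01,  3.34288669e-04, -7.74910810e-01]), 711, np.float64(-0.008322119494640188), np.float64(0.0014406432884709031), np.float64(-0.8865740430877623))
```

Now 2.26 rad. I'll go on to about 2.55.

To row units: 0.006 m is 0.096, -0.005 m is -0.08.

nudge_tcp(plan="-0.064 0 0.096 0 0\n-0.08 0 0.08 0 0\n-0.08 0 0.064 0 0\n0 0 0 0 0")

```text
time: 8.55
tool_pos: [0.6033, -0.0027, 0.0955]
tcp_rot: [-3.134, 0.211, 0.004]
ft_force: [0.6, 0.5, 0.3]
gripper_width: 0.001
finger_force: 0.0
```

```bash
python3 to.py
python3 -c "
from h import *
for n in('scene','side'):
  s,im,d=cap(n,n+'6');f=fit(mirror(n,d));print(f[0:4],f[4]+np.pi)"
```

```text
t8.55 tip u,v,w [ 0.0458 -0.0006 -0.0475] yaw -0.134 F [0.59 0.53 0.29]
(array([-0.88358084,  0.30976159,  0.35118748]), 1028, np.float64(-0.015569748690020023), np.float64(0.013576534077388158)) 3.51990691229919
(array([-0.70165077,  0.31231109, -0.64042796]), 485, np.float64(-0.023295803914684235), np.float64(0.00417930186777797)) 2.4017807833460343
```

nudge_tcp(plan="0.48 0 -0.16 0 0\n0.16 0 -0.8 0 0\n0 0 -0.96 0 0\n0 0 -0.8 0 0\n-0.8 0 0 0 0")

```text
time: 9.28
tool_pos: [0.5999, -0.0027, 0.2733]
tcp_rot: [3.133, -0.211, 0.022]
ft_force: [-0.7, -0.6, -0.7]
gripper_width: -0.001
finger_force: 0.0
```

nudge_tcp(plan="-0.96 0 0 0 0\n-0.96 0 0 0 0\n-0.32 0 0 0 0\n0 0 0 0 0")

```text
time: 9.78
tool_pos: [0.455, 0.0174, 0.2668]
tcp_rot: [3.134, -0.21, 0.002]
ft_force: [0.7, -0.1, 1.3]
gripper_width: -0.001
finger_force: 0.0
```

```bash
python3 to.py '(-.1,0,.045)'
python3 -c "
from h import *
for n in('scene','side'):
  s,im,d=cap(n,n+'7');f=fit(mirror(n,d));print(f[0:4],f[4]+np.pi)"
```

```text
t9.78 tip u,v,w [-0.1039 -0.0005  0.1238] yaw -0.134 F [ 0.69 -0.07  1.29]
(-.1,0,.045) tool delta [ 0.0038 -0.0005  0.0788]
(array([-0.86523028,  0.00666633, -0.50133035]), 793, np.float64(0.008244239622294449), np.float64(0.0012730038953947481)) 2.616444161292578
(array([-0.86557943,  0.00439767, -0.50075235]), 1878, np.float64(-0.008161761401668534), np.float64(0.00135443366388526)) 2.6171193274079947
```

To row units: 0.05 m is 0.8, 0.01 m is 0.16.

nudge_tcp(plan="0 0 0.8 0 0\n0.32 0 0.464 0 0\n0.192 0 0 0 0\n0.192 0 0 0 0\n0.16 0 0 0 0")

```text
time: 10.5
tool_pos: [0.5114, 0.0096, 0.1891]
tcp_rot: [3.134, -0.211, 0.004]
ft_force: [-1.6, 0.1, 1.2]
gripper_width: 0.001
finger_force: 0.6
```

nudge_tcp(plan="0.128 0 0 0 0\n0.128 0 0 0 0\n0.096 0 0 0 0\n0.064 0 0 0 0\n0 0 0 0 0")

```text
time: 11.12
tool_pos: [0.5354, 0.0064, 0.1872]
tcp_rot: [3.134, -0.211, 0.0]
ft_force: [0.2, -0.7, 0.1]
gripper_width: 0.001
finger_force: 0.0
```

```bash
python3 to.py '(-.021,0,.045)'
python3 -c "
from h import *
for n in('scene','side'):
  s,im,d=cap(n,n+'8');f=fit(mirror(n,d));print(f[0:4],f[4]+np.pi)"
```

```text
t11.12 tip u,v,w [-0.0227 -0.0007  0.0442] yaw -0.134 F [ 0.21 -0.72  0.1 ]
(-.021,0,.045) tool delta [ 0.0017 -0.0007 -0.0008]
(array([-0.99997276,  0.00427092, -0.00601914]), 1640, np.float64(0.008676405151748858), np.float64(0.0013958034735311329)) 3.1355734229939243
(array([-0.99992863,  0.0032578 , -0.01149484]), 1026, np.float64(-0.007550567240206174), np.float64(0.0007841255988808929)) 3.1300975012400203
```

Both cameras give 3.13 rad. I'll retreat and check.

To row units: -0.05 m is -0.8, -0.04 m is -0.64.

nudge_tcp(plan="-0.32 0 0 0 0\n-0.8 0 0 0 0\n-0.64 0 -0.48 0 0\n0 0 0 0 0\n0 0 0 0 0")

```text
time: 11.85
tool_pos: [0.4267, 0.0211, 0.2175]
tcp_rot: [3.134, -0.211, 0.003]
ft_force: [-0.5, 0.3, -0.2]
gripper_width: -0.002
finger_force: 0.0
```

```bash
python3 - <<'E'
from h import *
for n in('scene','side'):
    s,im,d=cap(n,n+'9');S=mirror(n,d);f=fit(S);print(f[0:4],f[4]+np.pi)
    for sg in(1,-1):
        m=(abs(S[:,2])<.006)&(S[:,1]*sg>.086)&(S[:,1]*sg<.115)&(abs(S[:,0])<.03);print('screw',S[m].mean(0))
E
```

```text
(array([-0.99991877,  0.00532904, -0.01157805]), 1770, np.float64(0.00877468192632035), np.float64(0.0013954088881821733)) 3.1300141799577865
screw [-0.00382101  0.10056113  0.0016153 ]
screw [-0.00491864 -0.09123497  0.00113059]
(array([-0.99991329,  0.00427183, -0.01245635]), 1032, np.float64(-0.00752582469723556), np.float64(0.0007859612317219968)) 3.129135869196495
screw [0.00238723 0.09368117 0.00294606]
screw [ 0.00210066 -0.09617635  0.00296352]
```

View pics/scene9.png

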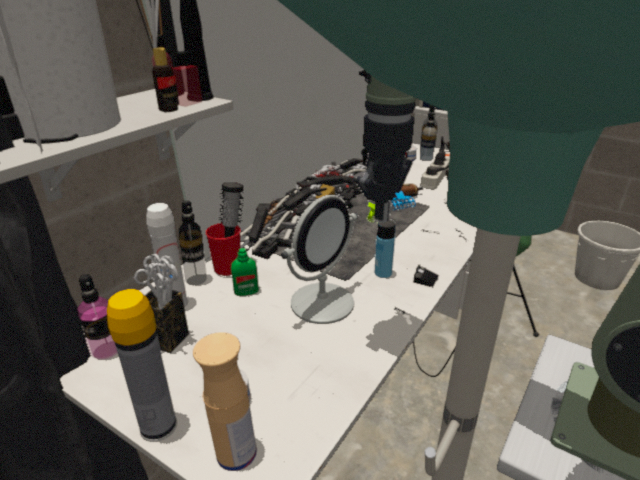

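The mirror at (322,235) stands upright with the black bezel to the front. The stand and the things around it are where they were, and the fingers at (380,205) are clear.

```bash
python3 -c "
from plant import arm
print(arm.job_done())"
```

```text
the job is handed in; nothing more can be done
None
```

The mirror is swung over and upright at about 3.13 rad with its magnifying side to the front; both cameras show the stand and bystanders in place and the arm clear, and the job is handed in (no verdict was returned).

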